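# Fit the bonding band to the off-gas stub

### The job

Pick up the loose steel worm-drive band, stand it on the manifold's ledge and slide it gently over the barbed stub until it is fully home against the manifold's face, with its screw housing on the right as you look at that face along the stub. Then turn its screw clockwise, in as many grips as it takes, until the band is snug on the stub - its key clearly stiffer to turn than it was running free, but not forced - and let go, leaving the cap, the bottle and the screwdriver where they are.

Things in the scene. Friction and masses are not known exactly. Their poses are not given: they have to be found in the camera images.
- key (a point): Middle of the flat steel key (thumb wing) on the band's upright worm screw: grip here. Key 30 mm long (its x), 8 mm thick (its y), 24 mm tall (z up). It is 66 mm above the underside of the band's lug and 26 mm to the band's -y side of the bore axis. All else of the band ends 43 mm above that underside. At the start its x lies within 0.3 rad of the band's x.
- screw: The worm screw with its key, origin and axes as the key. Clockwise from above tightens; it stays where left. Free it takes 0.15 N m while turning (0.10 to 0.13 read at rest after a small turn). Its shoe meets the stub 0.9 to 2.3 rad from the start (hidden: feel it), may drag the band sideways (+0.03), then stiffens by 0.10 to 0.15 N m per rad. Snug: 0.21 to 0.26 turning, 0.17 to 0.20 at rest.
- band_bore (a point): Centre of the loose steel band's bore: bore along its x, z up, 21 mm above the underside of the flat lug it stands on. Bore 29.6 mm in diameter; band 16 mm wide (8 mm each way along x), 35 mm outside. Worm housing 16 x 11 x 29 mm on the -y side, out to 32 mm from the bore axis. Its +x face goes against the manifold. About 0.2 kg in all.
- band: The same band with all it carries; origin on the lug's underside below the bore centre, x along the bore, z up. Lug 4 mm thick, x -16 to +8 mm, y -36 to +20 mm. The screw drives a flat shoe from the housing (-y side) towards the bore axis, 5 mm per rad; as it closes, the band shifts up to 3 mm to its -y side: let the hand give way.
- stub_home (a point): Where the bore's centre is when the band is home: on the stub's axis, 8 mm in front of the manifold's face, 21 mm above the ledge. x runs along the stub towards the face, z up. The face is flat and is the stop. Press the band to it with 3 to 10 N; more than 40 N is ramming.
- stub_tip (a point): Centre of the free end of the barbed steel stub, 44 mm in front of the face, axes as stub_home. Two barbs of 26 mm largest diameter, then a plain part of 24 mm diameter, 24 mm long, next to the face; a springy tongue (10 mm tall, 6 N per mm) is let into its -y side, where the shoe presses, so that the grip builds up gradually.
- stub: The fixed steel stub; origin on its axis in the plane of the manifold's face, x into the face, z up.
- manifold: Fixed aluminium block on the bench, 90 mm wide, 98 mm tall; origin on the bench below the middle of its front face, x into the face, z up. Its ledge is a level steel plate 90 mm wide, top 60 mm above the bench, from the face to 100 mm in front of it, under the stub.
- flange: The manifold's flat steel front plate, the stop: 90 mm wide, from the ledge up to 98 mm above the bench; origin in the middle of its lower edge at ledge height, in the plane of the face, x into the face.
- cap: Bystander: loose blue ribbed screw cap, 44 mm in diameter, 25 mm tall, origin in the middle of its underside.
- bottle: Bystander: small glass bottle with a blue cap, 52 mm in diameter, 110 mm tall, origin in the middle of its underside.
- driver: Bystander: screwdriver lying on the bench, origin below its middle, x along it.
Mind the look-alikes: they are no part of the job. There is more than one size of the band; the job needs the middle-sized.

How it is judged (in metres and radians):
On the way, in this order (a step that is already met when the one before it is completed fails the run):
1. the band stands on the ledge around the stub, home against the manifold's face (within 3 mm), not yet tight (x of band_bore in the frame of stub_home above -0.003 m and distance between band_bore and stub_home below 0.006 m and angle between the x axis of band and the x axis of stub, either way round below 0.15 rad and contact force between band and stub below 10 N), for 0.2 s.
2. the band grips the stub with at least 22 N in all (distance between band_bore and stub_home below 0.006 m and contact force between band and stub above 22 N), for 0.2 s.
At the end, for the whole second after the job is handed in: Band around the stub, its face within 3 mm of the manifold face, bore centre within 6 mm of the home point, bore within 0.15 rad of the stub axis, upright, housing on the right; it grips the stub with 22 to 52 N (both sides added), at rest, nothing touched by the robot (all of step 2 and x of band_bore in the frame of stub_home above -0.003 m and angle between the x axis of band and the x axis of stub, either way round below 0.15 rad and y of key in the frame of stub_home below -0.015 m and angle between band's own z axis and vertical below 0.15 rad and contact force between band and stub below 52 N and linear speed of band below 0.02 m/s).
It fails at once if the stub is squeezed or pushed with more than 80 N in all (overtightened) (contact force between band and stub above 80 N).
It fails at once if the band is rammed against the manifold's face with more than 40 N (contact force between band and flange above 40 N).
It fails at once if a bystander is moved by more than 15 mm (distance of any of cap, bottle, driver from where it was at the start of the episode above 0.015 m).
It also fails if it takes over 72 s, if anything falls off the work surface, if the arm or the gripper's body presses on something with over 40 N, if the wrist force passes 120 N, or if a joint passes its speed limit or range.

### The arm

A 6-joint arm with a two-finger parallel gripper is mounted at the origin on the work surface. World frame = base frame: x ahead of the robot, y to its left, z up, the work surface at z = 0. Lengths are in m, angles in degrees, forces in N, time in s.
With the tool pointing down it reaches from about 0.4 to 0.825 m from the base axis. Payload 7 kg.
Tool frame: the origin (TCP) lies between the finger pads; the fingertips stand ctrl.tip_extent ahead of it and the grasp point (between the pads) lies 2 mm behind it (ctrl.tip_extent is the distance from the TCP to the fingertips, in m); z points along the fingers, y is the direction in which the jaws open and shut (so a half turn about z gives the same grasp; the last joint's range is limited). The gripper opens to 88 mm and grips with 3 to 60 N. Pads are 19 mm wide; open, the fingers measure 130 mm over their backs; the gripper's body (78 mm by 193 mm) begins 47 mm behind the grasp point.
Start: joints at [81.881, 20.546, 0.682, 0, -70.136, -16.507], TCP at [0.281, 0.614, 0.244] pointing down, gripper open.
Joint ranges: [-176.03, 176.03], [-82.01, 121.73], [-58.28, 71.71], [-173.87, 95.51], [-174.79, -0.11], [-173.66, 173.66]. Speed limits (degrees/s): [136.94, 136.94, 172.46, 180, 180, 180].

### API

Orientations are given as [roll, pitch, yaw] about the fixed x, y, z axes, in that order (R = Rz(yaw) Ry(pitch) Rx(roll)).
In Python, from plant import ctrl gives the robot as it stands.
- The arm moves only by the shell command python3 -m handwheel 'ROWS' [OPENING]. ROWS is JSON, a list of rows, each a list of 6 numbers: the shift along the tool's x, y, z in m, then the turn, a rotation vector about the tool's x, y, z in rad. In form: [[dx, dy, dz, ax, ay, az], ...]. A call has 1 to 8 rows; each row is the pose to reach, as a shift and turn from the pose commanded when the call began, along the tool's axes at that moment; what a row does not reach only later rows make up. A row lasts 1/8 s, in which the tool goes at most 62.5 mm and 10.7 degrees, less where a joint would pass 70% of its speed; a pose out of reach is approached as far as the arm can. A call with a gripper value outside its range is refused whole. OPENING is the closure, from -1 (fully open) to 1 (shut), so that 0 is half open, set as the call begins (- or left out, the last holds). The fingers move at their own pace and stop on an object; the grip force is fixed at half the most. Time passes only in rows, so rows that repeat a pose let the fingers close. It gives the time, the measured TCP pose, the force and the opening at its end, in the units of the state.
- ctrl.get_obs(): the state, without advancing time (a new reading comes with each control period).
- ctrl.snapshot(name): name is "scene" or "top" or "wrist"; returns a dict with "img" (384x512x3 uint8, blue, green, red), "fx", "fy", "cx", "cy" (pixels), "R" (3x3) and "t" (3): a world point X has camera coordinates R X + t. Camera axes: x right, y down, z forward; pixel columns grow to the right and rows downward; lengths in m; the calibration is good to about 2 mm. A picture is of the moment at which its call begins. There is no depth.
- ctrl.close_job(): hands the job in, once; it reports no verdict.
The state is a dict: "clock": time; "joint_pos": joint angles; "qvel": joint speeds; "tau": joint torques, N m; "tool_pos": TCP position; "orientation": TCP orientation; "force": force on the tool from outside, world axes, zero at the start; "moment": the same for the moment, N m; "opening": finger opening in m.
Only numpy, scipy, OpenCV 4.12 (cv2) and the standard library are available. Lean on these libraries where they do the work, as an engineer would, in place of code of your own. Each camera call takes 0.05 s, during which the arm holds its last target.

## Working session

There is one attempt and no reset: what is moved stays moved. The work goes in short steps, Python scripts to look and compute and a shell command to move; the robot and the scene stay as the last step left them, time stands still between calls to the robot, and variables do not carry over. Pictures are saved under pics/ and viewed, and the job is handed in when it is done.

```bash
ls -la; mkdir -p pics; cat > h.py <<'E'
import numpy as np, cv2
from plant import ctrl
def snap(n,f):
    s=ctrl.snapshot(n); cv2.imwrite('pics/'+f,s['img'])
    np.savez('pics/'+f[:-4]+'.npz',**{k:np.array(s[k]) for k in s}); return s
E
python3 - <<'E'
from h import *
for n in("scene","top","wrist"):
    s=snap(n,n+'0.png'); C=-np.array(s['R']).T@np.array(s['t']); print(n,s['fx'],s['cx'],s['cy'],C.round(3),np.array(s['R']).round(3).tolist())
o=ctrl.get_obs(); print(o, ctrl.tip_extent)
E
```

```text
total 12
drwxr-xr-x  3 agent agent 4096 Dec  7 16:31 .
drwxr-xr-x 23 root  root  4096 Dec  7 16:31 ..
drwxr-xr-x  2 agent agent 4096 Dec  7 16:31 pics
scene 397.2378528992216 254.31361931598053 189.10414497188572 [0.935 0.328 0.819] [[-0.59, 0.808, -0.002], [0.691, 0.503, -0.519], [-0.418, -0.307, -0.855]]
top 497.629986095778 256.1094754233072 200.34728869883463 [0.444 0.066 1.314] [[0.024, -1.0, 0.011], [-0.996, -0.025, -0.083], [0.083, -0.008, -0.997]]
wrist 280.56172694083 256.70925967208535 191.60535410338696 [0.349 0.583 0.385] [[-0.417, -0.909, 0.002], [-0.873, 0.401, 0.275], [-0.251, 0.113, -0.961]]
{'clock': 0.15, 'joint_pos': array([ 8.18801499e+01,  2.05807319e+01,  6.47694265e-01, -1.54006023e-02,
       -7.01362209e+01, -1.65064970e+01]), 'qvel': array([-0.05332987, -0.11648625,  0.28911109,  0.16442873,  0.00351225,
        0.01929235]), 'tau': array([-7.02271536e-04, -5.83274925e+01,  2.93290830e+01,  7.00110063e+00,
        8.75290629e-03, -1.05707722e-04]), 'tool_pos': array([0.28115077, 0.61328849, 0.24286409]), 'orientation': array([ 1.79929482e+02, -5.79690324e-03, -2.46315853e+01]), 'force': array([ 0.51208674, -0.136744  , -0.30134175]), 'moment': array([0.06531842, 0.03460276, 0.02197643]), 'opening': 0.08778503546553315} 0.017
```

View pics/scene0.png

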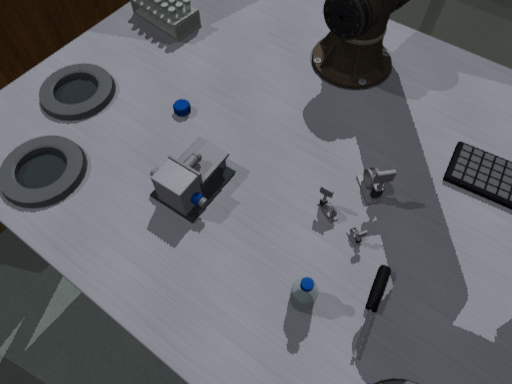

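View pics/top0.png

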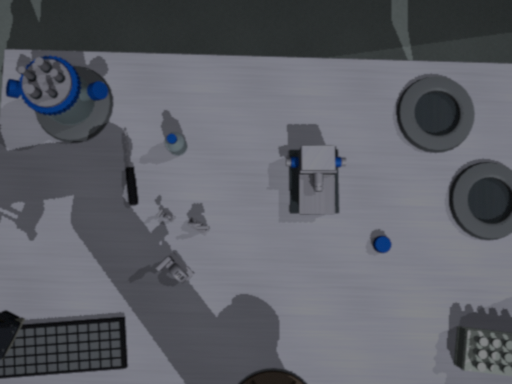

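View pics/wrist0.png

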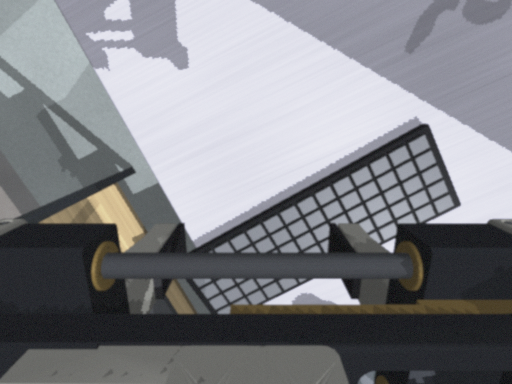

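The scene shows the manifold at (195,185) in the scene view, with three band-like parts near (325,202), (357,236) and (377,182). I'll zoom in on each.

```bash
python3 - <<'E'
import cv2,numpy as np
a=cv2.imread('pics/scene0.png');b=cv2.imread('pics/top0.png')
A=cv2.resize(a[150:260,300:410],(600,600),interpolation=cv2.INTER_CUBIC)
B=cv2.resize(b[190:300,140:250],(600,600),interpolation=cv2.INTER_CUBIC)
cv2.imwrite('pics/za.png',A);cv2.imwrite('pics/zb.png',B)
cv2.imwrite('pics/zc.png',np.hstack([cv2.resize(a[130:230,140:240],(400,400),interpolation=cv2.INTER_CUBIC),cv2.resize(b[135:235,270:370],(400,400),interpolation=cv2.INTER_CUBIC)]))
E
```

```text
(no output)
```

View pics/za.png

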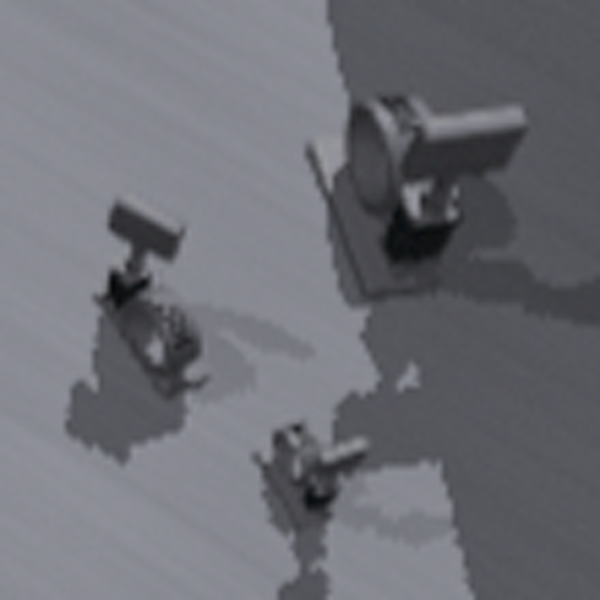

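View pics/zb.png

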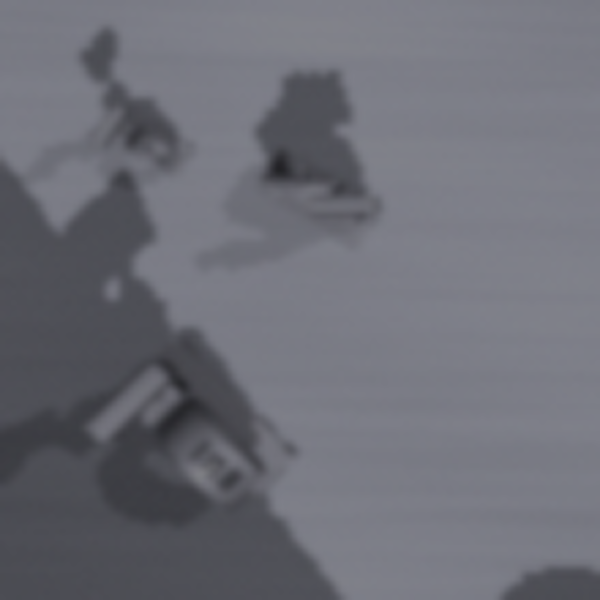

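View pics/zc.png

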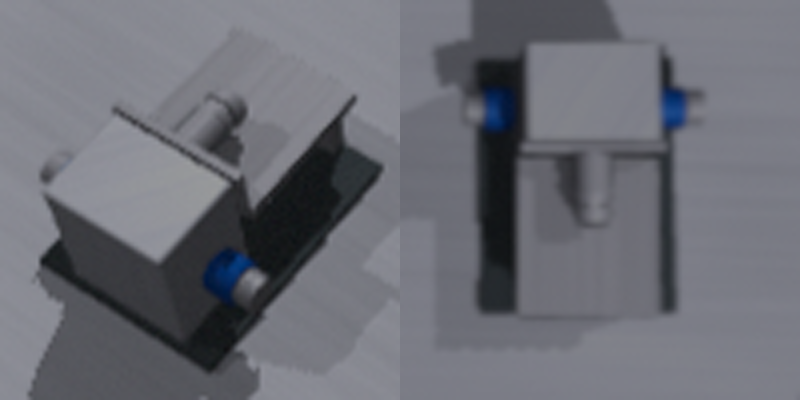

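The middle-sized band is the one at scene (327,197) / top (198,224). I'll triangulate its rough position, then look at it with the wrist camera.

```bash
cat >> h.py <<'E'
def load(f): return dict(np.load('pics/'+f))
def ray(s,u,v):
    R=np.array(s['R']);t=np.array(s['t'])
    d=R.T@np.array([(u-s['cx'])/s['fx'],(v-s['cy'])/s['fy'],1.]); return -R.T@t,d
def onz(s,u,v,z):
    C,d=ray(s,u,v); return C+d*(z-C[2])/d[2]
def tri(obs):
    A=np.zeros((3,3));b=np.zeros(3)
    for s,u,v in obs:
        C,d=ray(s,u,v);d=d/np.linalg.norm(d);P=np.eye(3)-np.outer(d,d);A+=P;b+=P@C
    return np.linalg.solve(A,b)
def totool(dw):
    from scipy.spatial.transform import Rotation as Rt
    R=Rt.from_euler('xyz',ctrl.get_obs()['orientation'],degrees=True).as_matrix()
    return R.T@np.array(dw)
E
python3 - <<'E'
from h import *
s=load('scene0.npz');t=load('top0.npz')
print('key scene z.066',onz(s,326.9,191.8,.066))
for p in((295,185),(330,200),(350,200)): print('top',onz(t,140+p[0]/5.4545,190+p[1]/5.4545,.066))
print('lug ends scene',onz(s,300+100/5.4545,150+297/5.4545,.002),onz(s,300+172/5.45,150+392/5.45,.002),onz(s,300+205/5.45,150+380/5.45,.002))
print('lug large',[onz(s,300+x/5.4545,150+y/5.4545,.002).round(3) for x,y in((312,145),(365,300),(435,290))])
print('key large',[onz(s,300+x/5.4545,150+y/5.4545,.1).round(3) for x,y in((410,140),(525,115))])
print('key mid',[onz(s,300+x/5.4545,150+y/5.4545,.066).round(3) for x,y in((115,205),(182,240))])
# manifold: face top edge, top view right half: 270+ (x-400)/4,135+y/4
f=lambda x,y,z:onz(t,270+(x-400)/4,135+y/4,z).round(4)
print('plate top',f(518,150,.098),f(670,150,.098),'ledge front',f(518,316,.06),f(660,316,.06),'tip',f(594,222,.081))
g=lambda x,y,z:onz(s,140+x/4,130+y/4,z).round(4)
print('plate top scene',g(115,107,.098),g(243,182,.098),'ledge front',g(235,28,.06),g(355,97,.06),'tip',g(236,105,.081))
print(totool([1,0,0]),totool([0,1,0]))
E
```

```text
key scene z.066 [0.47837629 0.19146092 0.066     ]
top [0.48461293 0.20879706 0.066     ]
top [0.47813576 0.19252348 0.066     ]
top [0.47836288 0.18335898 0.066     ]
lug ends scene [0.48125909 0.18133451 0.002     ] [0.50261387 0.22967329 0.002     ] [0.48954117 0.23804414 0.002     ]
lug large [array([0.358, 0.218, 0.002]), array([0.415, 0.274, 0.002]), array([0.393, 0.296, 0.002])]
key large [array([0.403, 0.261, 0.1  ]), array([0.365, 0.293, 0.1  ])]
key mid [array([0.477, 0.175, 0.066]), array([0.475, 0.206, 0.066])]
plate top [ 0.6167 -0.05    0.098 ] [ 0.6191 -0.1439  0.098 ] ledge front [ 0.5164 -0.0554  0.06  ] [ 0.5187 -0.1452  0.06  ] tip [ 0.5751 -0.0998  0.081 ]
plate top scene [ 0.627  -0.1349  0.098 ] [ 0.6233 -0.0448  0.098 ] ledge front [ 0.5241 -0.1405  0.06  ] [ 0.522  -0.0497  0.06  ] tip [ 0.5779 -0.0908  0.081 ]
[ 9.09006484e-01 -4.16781758e-01 -4.20997528e-04] [-0.41678196 -0.90900575 -0.00116095]
```

```bash
python3 -m handwheel '[[0.04,0.04,0,0,0,0],[0.08,0.08,0,0,0,0],[0.12,0.12,0,0,0,0],[0.165,0.16,0.01,0,0,0],[0.205,0.20,0.02,0,0,0],[0.25,0.245,0.03,0,0,0],[0.29,0.285,0.03,0,0,0],[0.29,0.285,0.03,0,0,0]]'; python3 -c "
from h import *
snap('wrist','w1.png');print(ctrl.get_obs()['tool_pos'])"
```

```text
clock: 1.15
tool_pos: [0.4265, 0.2302, 0.2135]
orientation: [180.0, 0.0, -24.9]
force: [0.3, 0.2, -0.3]
opening: 0.0876
[0.4265213  0.2320052  0.21363462]
```

View pics/w1.png

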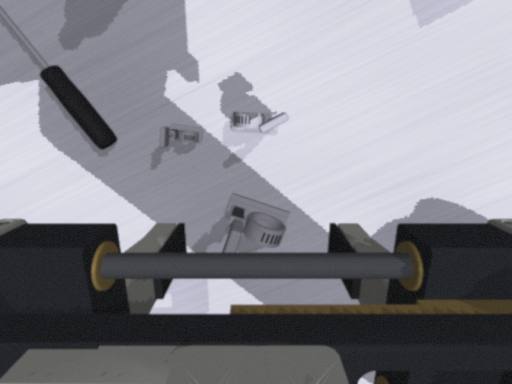

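```bash
python3 -c "
import cv2
a=cv2.imread('pics/w1.png')
cv2.imwrite('pics/z1.png',cv2.resize(a[85:160,215:305],(720,600),interpolation=cv2.INTER_CUBIC))
cv2.imwrite('pics/z1b.png',cv2.resize(a[110:260,150:310],(640,600),interpolation=cv2.INTER_CUBIC))"
```

```text
(no output)
```

View pics/z1.png

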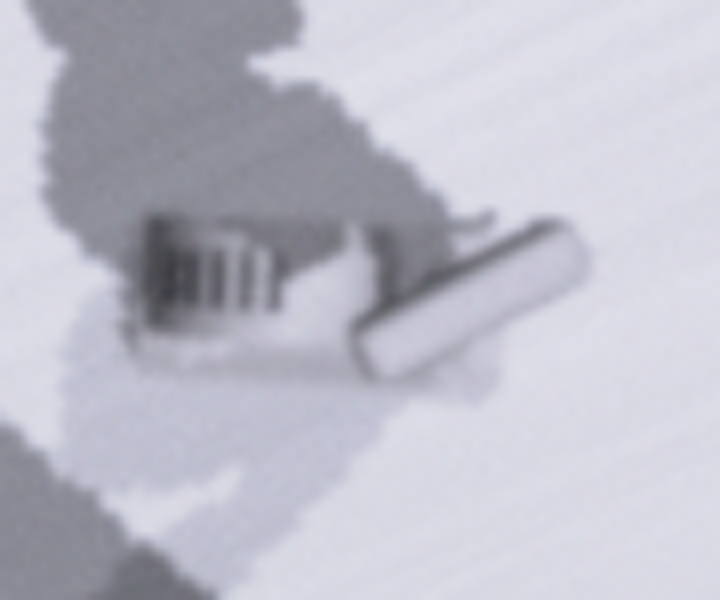

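View pics/z1b.png

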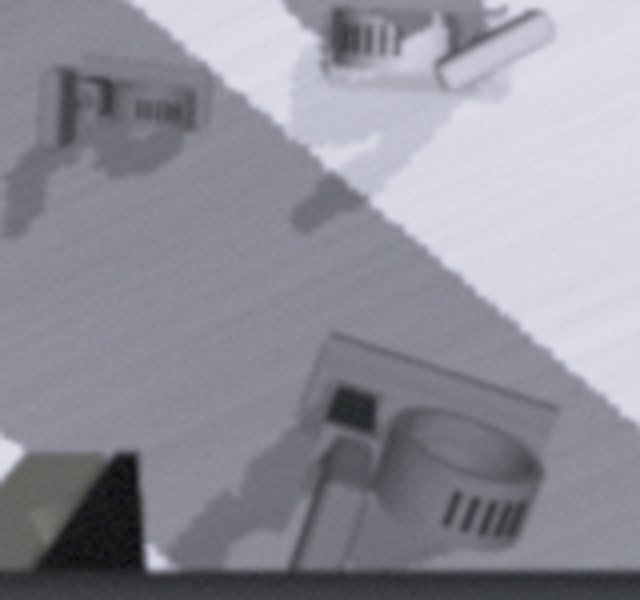

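The wrist view shows the middle-sized band at (258,122): lug about 56 mm, key about 30 mm. Its key runs along (260,129)-(288,115), roughly 60° off the band's x, which disagrees with the stated 0.3 rad. I'll measure the angles properly.

```bash
python3 - <<'E'
from h import *
w=load('w1.npz');s=load('scene0.npz')
p=lambda x,y:(215+(x+.5)/8-.5,85+(y+.5)/8-.5)
print('key centre',onz(w,*p(472,300),.078))
a,b=onz(w,*p(358,335),.078),onz(w,*p(562,225),.078); print(a,b,np.linalg.norm(a-b),np.degrees(np.arctan2(*(b-a)[1::-1])))
a,b=onz(w,*p(375,378),.078),onz(w,*p(588,268),.078); print(a,b,np.linalg.norm(a-b),np.degrees(np.arctan2(*(b-a)[1::-1])))
for q in((130,350),(135,372),(495,398),(500,365),(492,213)): print('lug',q,onz(w,*p(*q),.004).round(4))
print('tri',tri([(w,*p(472,300)),(s,326.9,190.5)]))
print(ctrl.get_obs()['joint_pos'].round(1))
g=w['img'];import cv2
c=g[95:150,215:305]; c=cv2.createCLAHE(4,(4,4)).apply(cv2.cvtColor(c,6))
cv2.imwrite('pics/z2.png',cv2.resize(c,(800,490),interpolation=cv2.INTER_NEAREST))
E
```

```text
key centre [0.47808877 0.18930968 0.078     ]
[0.48012949 0.20344778 0.078     ] [0.48150549 0.17606908 0.078     ] 0.027413259461906574 -87.12283144846701
[0.47464365 0.20370679 0.078     ] [0.47564466 0.17520753 0.078     ] 0.028516833095619618 -87.98836938287573
lug (130, 350) [0.489 0.237 0.004]
lug (135, 372) [0.4858 0.2377 0.004 ]
lug (495, 398) [0.4589 0.1892 0.004 ]
lug (500, 365) [0.4631 0.1865 0.004 ]
lug (492, 213) [0.4842 0.1786 0.004 ]
tri [0.47738709 0.18961185 0.0688468 ]
[ 51.8   3.8 -25.1  -0.  -61.   13.4]
```

View pics/z2.png

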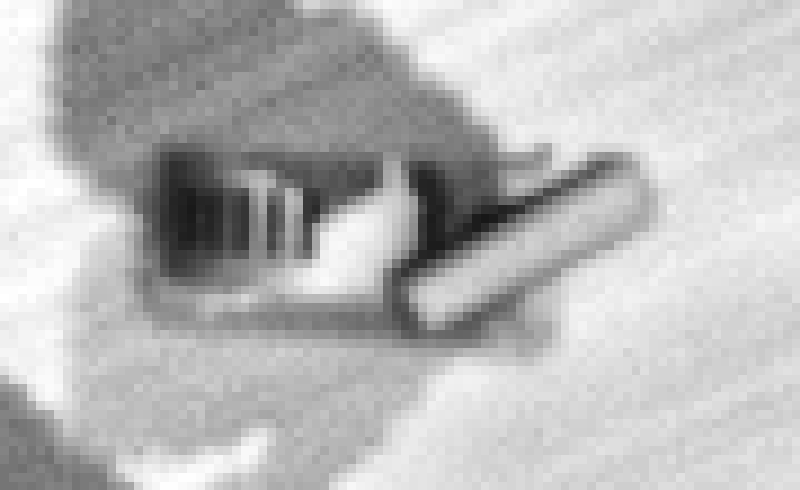

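```bash
python3 -m handwheel '[[0.01,0.003,0.01,0,0,0.16],[0.022,0.006,0.02,0,0,0.33],[0.033,0.009,0.035,0,0,0.5],[0.045,0.012,0.05,0,0,0.68],[0.056,0.015,0.065,0,0,0.86],[0.0647,0.0168,0.075,0,0,1.03],[0.0647,0.0168,0.083,0,0,1.10],[0.0647,0.0168,0.083,0,0,1.10]]' -0.3; python3 -c "
from h import *
snap('wrist','w2.png');o=ctrl.get_obs();print(o['tool_pos'],o['orientation'],o['joint_pos'])"
```

```text
clock: 2.2
tool_pos: [0.4776, 0.1921, 0.1299]
orientation: [179.9, -0.1, -87.6]
force: [0.4, 0.7, -0.2]
opening: 0.0571
[0.47777956 0.19222693 0.13035903] [ 1.79972442e+02 -2.70518020e-02 -8.74924621e+01] [ 4.37836291e+01  1.16837195e+01 -2.80821018e+01  2.79637882e-03
 -5.02727356e+01 -4.12778856e+01]
```

View pics/w2.png

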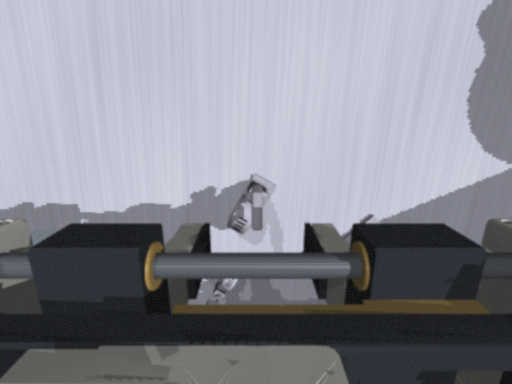

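The wrist view shows the key upright in the image at (257,193)-(257,230), centred between the fingers (190 and 325).

```bash
python3 - <<'E'
from h import *
w=load('w2.npz')
for q in((257,192),(257,230)): print(onz(w,*q,.078).round(4))
c=w['img'][165:245,205:305]
cv2.imwrite('pics/z3.png',cv2.resize(c,(750,600),interpolation=cv2.INTER_CUBIC))
E
```

```text
[0.4781 0.1744 0.078 ]
[0.4769 0.204  0.078 ]
```

View pics/z3.png

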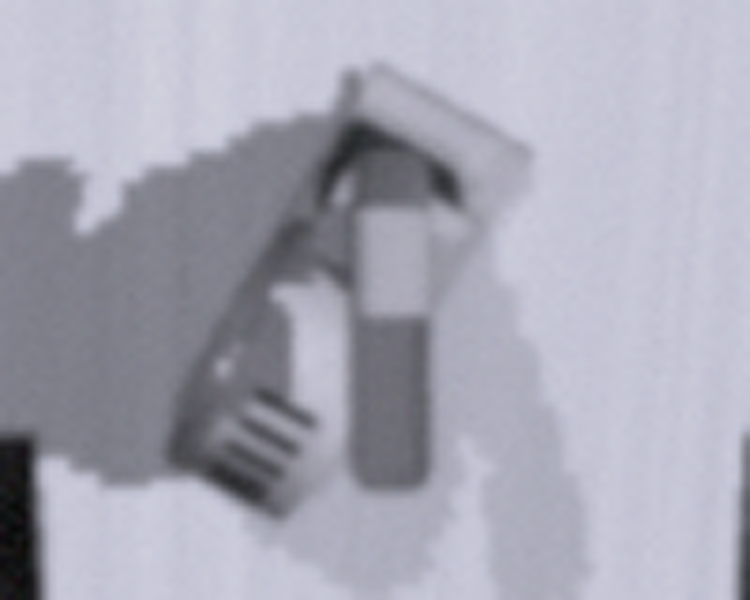

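```bash
python3 -m handwheel '[[0.003,0,0.02,0,0,0],[0.003,0,0.05,0,0,0],[0.003,0,0.066,0,0,0],[0.003,0,0.066,0,0,0]]'; python3 -m handwheel '[[0,0,0,0,0,0],[0,0,0,0,0,0],[0,0,0,0,0,0],[0,0,0,0,0,0],[0,0,0,0,0,0]]' 1; python3 -c "
from h import *
snap('scene','s3.png');o=ctrl.get_obs();print(o['tool_pos'],o['orientation'],o['force'],o['moment'],o['opening'])
a=cv2.imread('pics/s3.png');cv2.imwrite('pics/z4.png',cv2.resize(a[110:260,250:400],(600,600),interpolation=cv2.INTER_CUBIC))"
```

```text
clock: 2.75
tool_pos: [0.4776, 0.1886, 0.064]
orientation: [179.9, -0.1, -87.5]
force: [-0.4, -0.1, 0.1]
opening: 0.057
clock: 3.38
tool_pos: [0.4781, 0.1885, 0.0647]
orientation: [-180.0, 0.0, -87.7]
force: [-0.3, 0.1, -0.2]
opening: 0.0126
[0.47810649 0.18840201 0.06462591] [-1.79995220e+02  4.40439216e-03 -8.76543220e+01] [-1.243137    0.31499348 -0.23542701] [0.09160814 0.1091296  0.00278976] 0.008550492208145119
```

View pics/z4.png

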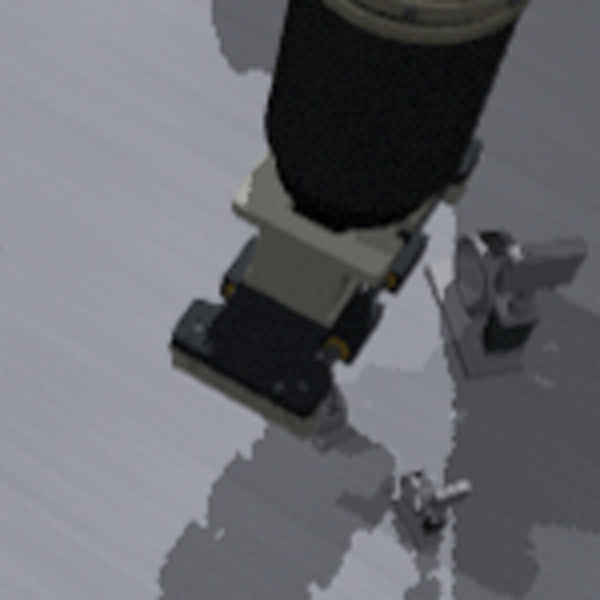

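Gripped at 8.5 mm opening. I'll lift and read the weight.

```bash
python3 -m handwheel '[[0,0,0,0,0,0],[0,0,-0.005,0,0,0],[0,0,-0.015,0,0,0],[0,0,-0.04,0,0,0],[0,0,-0.07,0,0,0],[0,0,-0.1,0,0,0],[0,0,-0.11,0,0,0],[0,0,-0.11,0,0,0]]'; python3 -c "
from h import *
snap('scene','s4.png');snap('wrist','w4.png');o=ctrl.get_obs();print(o['tool_pos'],o['orientation'],o['force'],o['moment'],o['opening'])
a=cv2.imread('pics/s4.png');b=cv2.imread('pics/w4.png');cv2.imwrite('pics/z5.png',np.hstack([cv2.resize(a[110:260,250:400],(400,400),interpolation=cv2.INTER_CUBIC),cv2.resize(b[145:245,205:305],(400,400),interpolation=2)]))"
```

```text
clock: 4.42
tool_pos: [0.4781, 0.1885, 0.1749]
orientation: [-180.0, 0.1, -87.7]
force: [0.3, 0.6, -2.5]
opening: 0.0078
[0.47744941 0.18801599 0.17353166] [ 1.79917442e+02 -4.08728791e-02 -8.76669695e+01] [ 0.4314585  -0.25956318 -3.70900703] [ 0.02710907 -0.06114987 -0.06445838] 0.008080434767062796
```

View pics/z5.png

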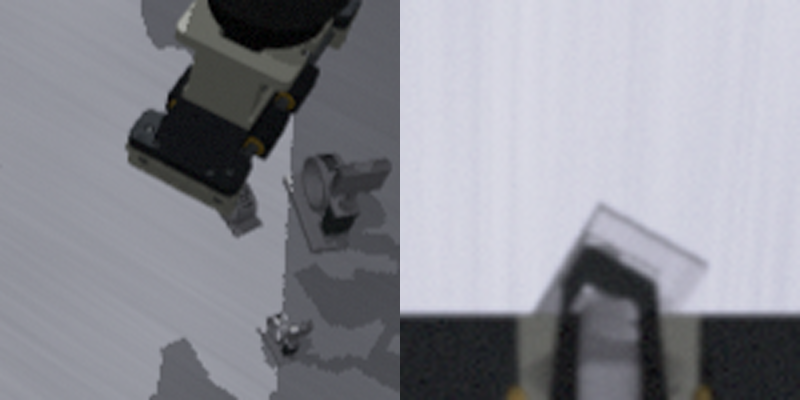

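The band hangs from the key with its lug edge visible at wrist (255,196)-(282,211). I'll carry it in front of the stub, turned to align.

```bash
python3 -m handwheel '[[0.02,-0.004,0,0,0,-0.03],[0.06,-0.012,0,0,0,-0.1],[0.105,-0.02,0,0,0,-0.18],[0.155,-0.03,0,0,0,-0.26],[0.205,-0.04,0,0,0,-0.34],[0.255,-0.048,0,0,0,-0.42],[0.295,-0.054,0,0,0,-0.48],[0.3125,-0.057,0,0,0,-0.506]]';python3 -m handwheel '[[0,0,0,0,0,0],[0,0,0,0,0,0]]'; python3 - <<'E'
from h import *
w=load('w4.npz')
from scipy.spatial.transform import Rotation as Rt
R=Rt.from_euler('xyz',[180,0,-87.67],degrees=True).as_matrix();T=np.array([.4777,.1882,.1742])
c=[]
for q in((255,196.2),(282,211.2)):
    P=onz(w,*q,.1742-.0606);c.append(R.T@(P-T));print(c[-1].round(4))
print(np.linalg.norm(c[0]-c[1]))
snap('wrist','w5.png');snap('top','t5.png');snap('scene','s5.png');o=ctrl.get_obs();print(o['tool_pos'],o['orientation'],o['force'],o['opening'],o['joint_pos'])
E
```

```text
clock: 5.52
tool_pos: [0.5471, -0.1236, 0.1727]
orientation: [179.8, 0.1, -58.7]
force: [-0.8, 1.6, -2.3]
opening: 0.0076
clock: 5.78
tool_pos: [0.5473, -0.1212, 0.1736]
orientation: [179.9, 0.1, -58.7]
force: [-0.3, -0.8, -2.0]
opening: 0.0082
[ 0.0119 -0.0013  0.0606]
[-0.0002  0.0194  0.0606]
0.02391444325607285
[ 0.54770631 -0.12071923  0.17437544] [ 1.79985239e+02  1.08712592e-02 -5.86110866e+01] [ 1.34776904  0.06226485 -2.38833396] 0.007537790421816709 [ 7.56504227e+00  1.30965400e+01 -1.94372178e+01 -4.72275061e-03
 -5.74841370e+01  2.38264118e+01]
```

View pics/w5.png

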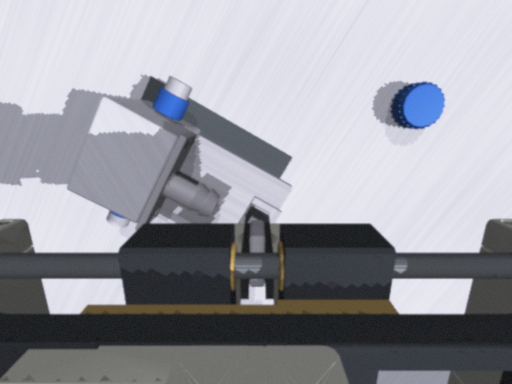

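View pics/s5.png

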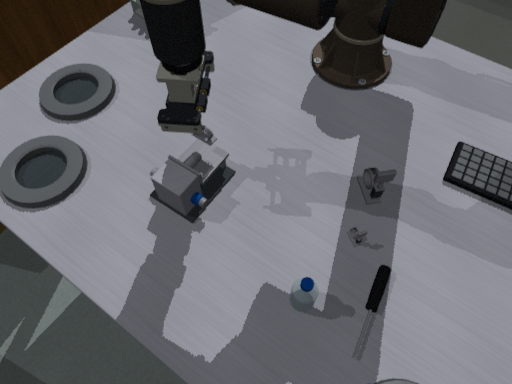

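View pics/t5.png

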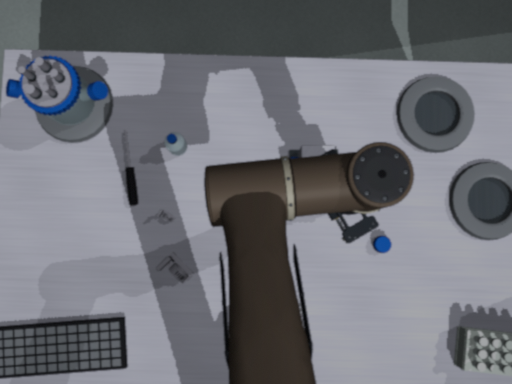

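The wrist view shows the stub at (165-215,175-210), the ledge's right edge at (195,150)-(290,190) and the held key at (258,235).

```bash
python3 -c "
import cv2
b=cv2.imread('pics/w5.png');cv2.imwrite('pics/z6.png',cv2.resize(b[85:235,60:310],(800,480),interpolation=cv2.INTER_CUBIC))
cv2.imwrite('pics/z7.png',cv2.resize(b[135:235,130:255],(750,600),interpolation=cv2.INTER_CUBIC))"
```

```text
(no output)
```

View pics/z6.png

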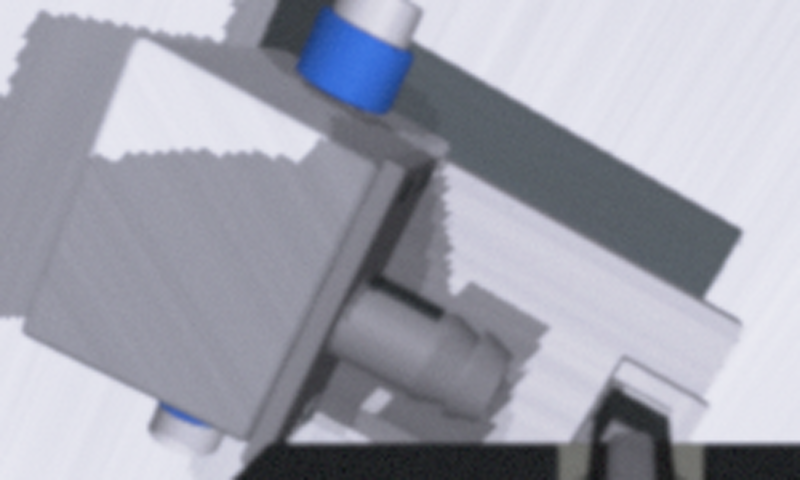

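View pics/z7.png

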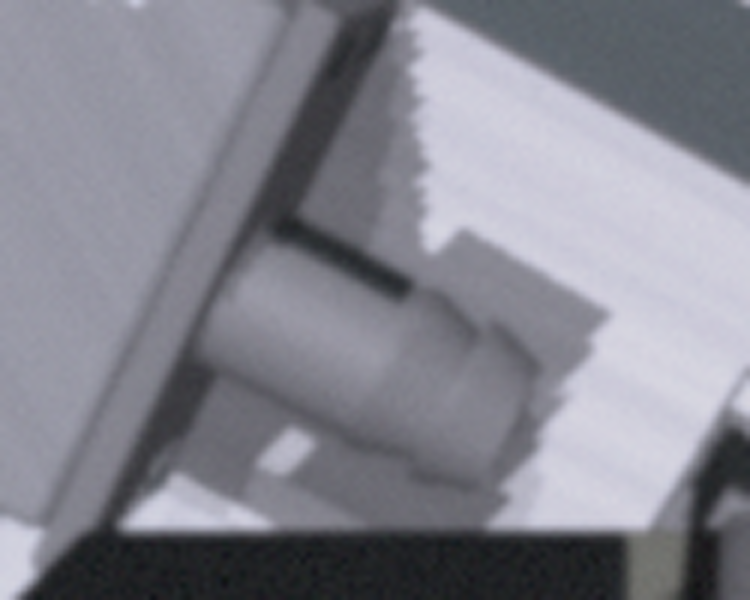

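```bash
cat >> h.py <<'E'
from scipy.spatial.transform import Rotation as Rt
def camtool(f,T,rpy):
    w=load(f);R=Rt.from_euler('xyz',rpy,degrees=True).as_matrix()
    C=-w['R'].T@w['t']; return R.T@(C-T), w['R']@R
def axis(f,up,lo,z=.081):
    w=load(f);C=ray(w,0,0)[0]
    n=[]
    for a,b in(up,lo):
        m=np.cross(ray(w,*a)[1],ray(w,*b)[1]);m/=np.linalg.norm(m);n.append(m)
    if n[0]@n[1]<0:n[1]=-n[1]
    h=np.arccos(n[0]@n[1])/2
    m=n[0]+n[1];m/=np.linalg.norm(m)
    # line on z: m.(P-C)=0
    d=np.cross(m,[0,0,1]);d/=np.linalg.norm(d)
    if d[0]<0:d=-d
    A=np.array([m[:2],d[:2]]);b=np.array([m[:2]@C[:2]-m[2]*(z-C[2]),0]);p=np.linalg.solve(A,b)
    P=np.array([p[0],p[1],z]);r=np.linalg.norm(np.cross(C-P,d))*np.sin(h)
    return P,d,np.degrees(np.arctan2(d[1],d[0])),r
E
python3 - <<'E'
from h import *
print(camtool('w4.npz',[.4777,.1882,.1742],[180,0,-87.67]));print(camtool('w5.npz',[.5475,-.121,.174],[180,0,-58.65]))
p=lambda x,y:(130+(x+.5)/6-.5,135+(y+.5)/6-.5)
P,d,y,r=axis('w5.npz',(p(290,215),p(415,285)),(p(205,360),p(345,440)));print(y,r,P+d*(.6-P[0])/d[0])
P,d,y,r=axis('w5.npz',(p(290,215),p(537,365)),(p(205,360),p(480,487)));print(y,r,P+d*(.6-P[0])/d[0])
w=load('w5.npz');q=lambda x,y:(60+(x+.5)/3.2-.5,85+(y+.5)/3.2-.5)
for a in((447,160),(741,322)): print('ledge -y edge',onz(w,*q(*a),.06).round(4))
for a in((405,165),(287,430)): print('plate front',onz(w,*q(*a),.098).round(4))
print('tip top',onz(w,*p(525,425),.09), 'plate joints', onz(w,*p(200,345),.081))
E
```

```text
(array([ 7.36206428e-02,  6.47495353e-05, -1.41961062e-01]), array([[-3.61354162e-04,  9.99999912e-01,  2.12377018e-04],
       [-9.61163744e-01, -2.88709037e-04, -2.75978575e-01],
       [-2.75978490e-01, -3.03855096e-04,  9.61163764e-01]]))
(array([ 0.07390051, -0.00026542, -0.14160685]), array([[-1.22252888e-03,  9.99998647e-01, -1.10037690e-03],
       [-9.60997390e-01, -1.47916213e-03, -2.76553482e-01],
       [-2.76554735e-01,  7.19364714e-04,  9.60997899e-01]]))
-0.26521125664985545 0.01267367953620614 [ 0.6      -0.094972  0.081   ]
1.3245554217481876 0.016345157528399077 [ 0.6        -0.09548318  0.081     ]
ledge -y edge [ 0.6192 -0.1399  0.06  ]
ledge -y edge [ 0.5232 -0.1434  0.06  ]
plate front [ 0.6223 -0.1403  0.098 ]
plate front [ 0.6173 -0.0641  0.098 ]
tip top [ 0.57466518 -0.10073988  0.09      ] plate joints [ 0.62044477 -0.08367923  0.081     ]
```

Stub axis at x=0.60 is y≈-0.0952, yaw about 2.1° (ledge edge and stub silhouette agree), with the face at about x=0.6195. Next I'll align about 10 mm ahead of the tip and lower to just above the ledge.

```bash
python3 -m handwheel '[[0.004,-0.004,0,0,0,-0.01],[0.0081,-0.0089,0.005,0,0,-0.017],[0.0081,-0.0089,0.025,0,0,-0.017],[0.0081,-0.0089,0.04,0,0,-0.017],[0.0081,-0.0089,0.044,0,0,-0.017],[0.0081,-0.0089,0.044,0,0,-0.017]]'; python3 - <<'E'
from h import *
L=[]
snap('wrist','w6.png');L.append(ctrl.get_obs());snap('scene','s6.png');L.append(ctrl.get_obs());snap('wrist','w6b.png');L.append(ctrl.get_obs())
for o in L: print(o['tool_pos'].round(4),o['orientation'].round(2),o['force'].round(1))
b=cv2.imread('pics/w6.png');cv2.imwrite('pics/z8.png',cv2.resize(b[115:235,110:300],(798,504),interpolation=cv2.INTER_CUBIC))
b=cv2.imread('pics/s6.png');cv2.imwrite('pics/z9.png',cv2.resize(b[100:220,120:270],(800,640)[:2] and (750,600),interpolation=cv2.INTER_CUBIC))
E
```

```text
clock: 6.68
tool_pos: [0.5597, -0.1238, 0.1304]
orientation: [180.0, 0.0, -57.7]
force: [-0.1, 0.8, -1.7]
opening: 0.0079
[ 0.56   -0.1238  0.1309] [-1.7999e+02 -2.0000e-02 -5.7670e+01] [ 0.3  0.1 -0.9]
[ 0.5601 -0.1238  0.1311] [-1.7996e+02 -3.0000e-02 -5.7670e+01] [ 0.  -0.2 -1.3]
[ 0.5601 -0.1238  0.1312] [-1.7995e+02 -4.0000e-02 -5.7680e+01] [ 0.4 -0.7 -2.6]
```

View pics/z8.png

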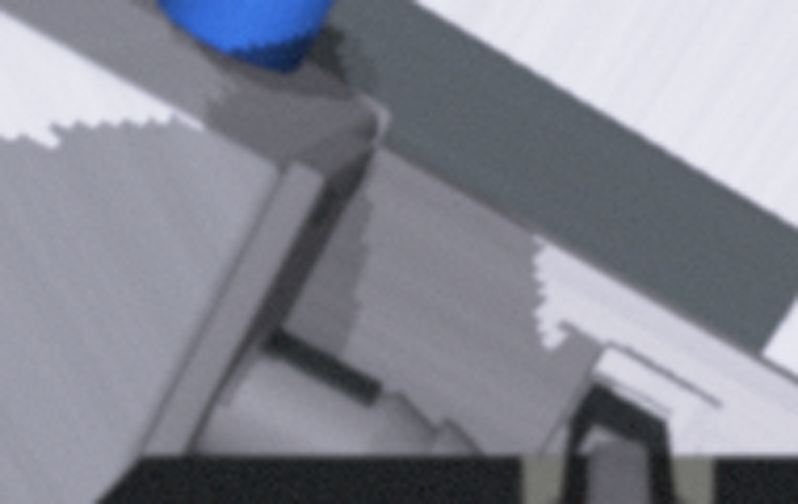

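View pics/z9.png

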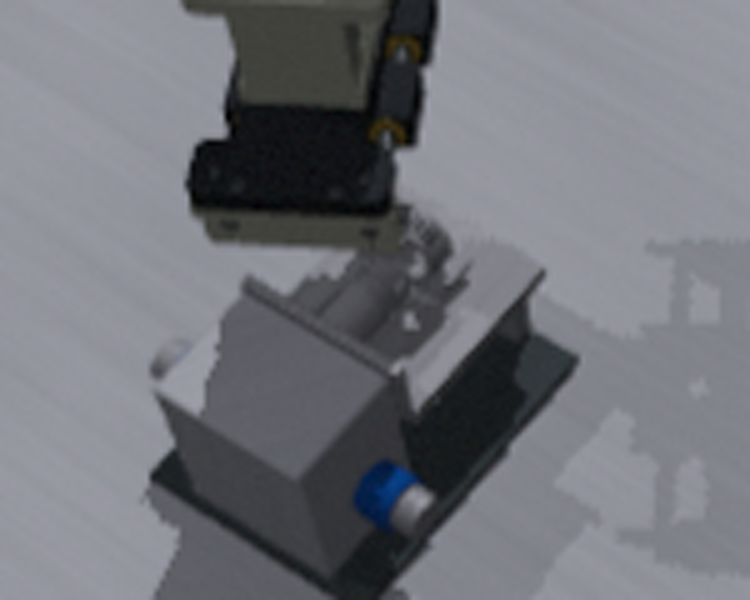

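```bash
python3 - <<'E'
from h import *
w=load('w6.npz');q=lambda x,y:(110+(x+.5)/4.2-.5,115+(y+.5)/4.2-.5)
L=[onz(w,*q(*a),.06) for a in((385,150),(540,235),(795,378))]
for l in L: print(l.round(4))
print('lug',[onz(w,*q(*a),.0705).round(4) for a in((605,345),(720,405))])
c=cv2.cvtColor(w['img'],6)[185:230,235:300]
cv2.imwrite('pics/z10.png',cv2.resize(cv2.createCLAHE(3,(2,2)).apply(c),(780,540),interpolation=cv2.INTER_CUBIC))
E
```

```text
[ 0.6198 -0.1394  0.06  ]
[ 0.5881 -0.141   0.06  ]
[ 0.5327 -0.1432  0.06  ]
lug [array([ 0.5684, -0.1323,  0.0705]), array([ 0.5446, -0.1338,  0.0705])]
```

View pics/z10.png

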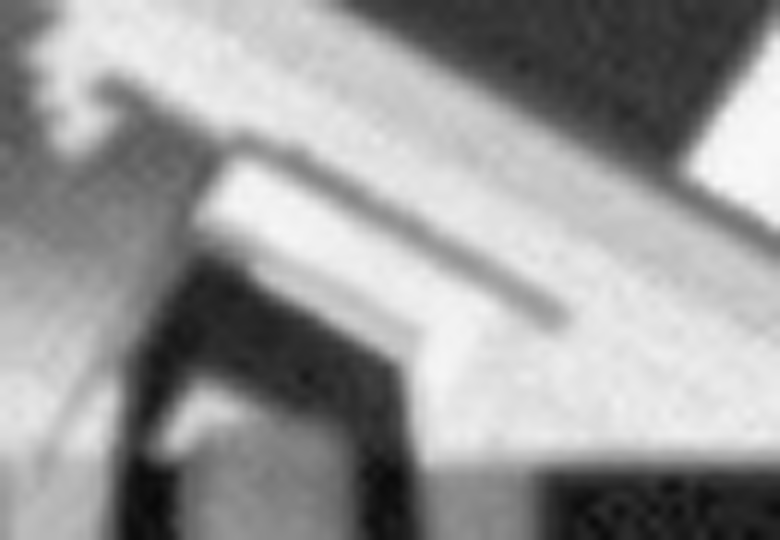

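```bash
python3 -m handwheel '[[0,0,0.003,0,0,0],[0,0,0.0045,0,0,0],[0,0,0.0045,0,0,0],[0,0,0.0045,0,0,0]]';python3 -m handwheel '[[0,0,0.001,0,0,0],[0,0,0.001,0,0,0],[0,0,0.001,0,0,0]]';python3 -m handwheel '[[0,0,0.001,0,0,0],[0,0,0.001,0,0,0],[0,0,0.001,0,0,0]]'
```

```text
clock: 7.32
tool_pos: [0.5597, -0.1238, 0.1261]
orientation: [180.0, -0.0, -57.7]
force: [0.3, -0.3, -1.7]
opening: 0.0078
clock: 7.7
tool_pos: [0.5596, -0.1237, 0.125]
orientation: [180.0, 0.0, -57.7]
force: [-0.3, 0.7, -1.7]
opening: 0.0076
clock: 8.07
tool_pos: [0.56, -0.1238, 0.1246]
orientation: [-180.0, -0.0, -57.7]
force: [-0.6, -0.3, 4.5]
opening: 0.0079
```

```bash
python3 -m handwheel '[[0,0,-0.0005,0,0,0],[0.0015,-0.0026,-0.0005,0,0,0],[0.003,-0.0052,-0.0005,0,0,0],[0.0045,-0.0078,-0.0005,0,0,0],[0.006,-0.0104,-0.0005,0,0,0],[0.0075,-0.013,-0.0005,0,0,0],[0.0075,-0.013,-0.0005,0,0,0],[0.0075,-0.013,-0.0005,0,0,0]]'; python3 - <<'E'
from h import *
snap('wrist','w7.png');snap('scene','s7.png');o=ctrl.get_obs();print(o['tool_pos'].round(4),o['force'].round(1),o['moment'].round(2))
b=cv2.imread('pics/w7.png');c=cv2.imread('pics/s7.png')
cv2.imwrite('pics/z11.png',np.hstack([cv2.resize(b[130:235,140:300],(400,260),interpolation=2),cv2.resize(c[120:185,170:270],(400,260),interpolation=2)]))
E
```

```text
clock: 9.07
tool_pos: [0.5741, -0.1235, 0.1246]
orientation: [179.9, 0.0, -57.7]
force: [-4.6, -1.4, 5.9]
opening: 0.0073
[ 0.5742 -0.1235  0.1246] [-4.3 -1.3  6.2] [-0.52  1.67  0.06]
```

View pics/z11.png

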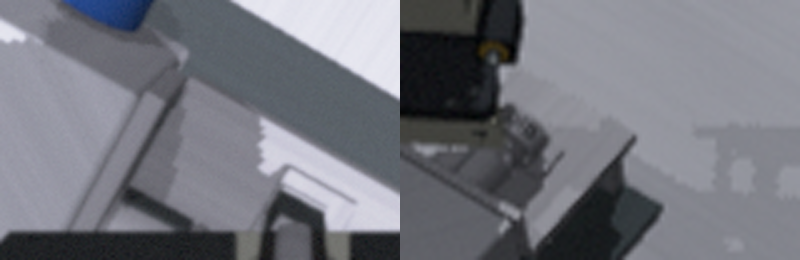

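```bash
python3 -m handwheel '[[0,0,-0.001,0,0,0],[0,0,-0.001,0,0,0],[0,0,-0.001,0,0,0]]'
```

```text
clock: 9.55
tool_pos: [0.5747, -0.123, 0.1252]
orientation: [180.0, 0.0, -57.7]
force: [0.0, -0.3, -2.1]
opening: 0.0076
```

```bash
python3 -m handwheel '[[0.0015,-0.0026,0.0003,0,0,0],[0.004,-0.0069,0.0003,0,0,0],[0.0065,-0.0112,0.0003,0,0,0],[0.009,-0.0156,0.0003,0,0,0],[0.0115,-0.0199,0.0003,0,0,0],[0.014,-0.0242,0.0003,0,0,0],[0.0165,-0.0285,0.0003,0,0,0],[0.0165,-0.0285,0.0003,0,0,0]]'; python3 -c "
from h import *
o=ctrl.get_obs();print(o['force'],o['moment'])"
```

```text
clock: 10.55
tool_pos: [0.6079, -0.1218, 0.1252]
orientation: [-180.0, -0.0, -57.7]
force: [-0.1, -0.6, -2.2]
opening: 0.0077
[-0.11365268 -0.63887358 -2.22658014] [0.04737028 0.17599328 0.02109598]
```

```bash
python3 -m handwheel '[[0.001,-0.0017,0.0003,0,0,0],[0.0015,-0.0026,0.0003,0,0,0],[0.0015,-0.0026,0.0003,0,0,0]]';python3 -m handwheel '[[0.0005,-0.0009,0,0,0,0],[0.0005,-0.0009,0,0,0,0]]';python3 -m handwheel '[[0.0005,-0.0009,0,0,0,0],[0.0005,-0.0009,0,0,0,0]]'
```

```text
clock: 10.92
tool_pos: [0.6105, -0.1217, 0.125]
orientation: [-180.0, 0.0, -57.7]
force: [-0.8, 0.5, -2.4]
opening: 0.0076
clock: 11.18
tool_pos: [0.6116, -0.1217, 0.125]
orientation: [-180.0, -0.0, -57.7]
force: [0.2, 0.1, -2.5]
opening: 0.008
clock: 11.42
tool_pos: [0.6126, -0.1216, 0.125]
orientation: [180.0, 0.0, -57.7]
force: [0.2, 0.5, -1.6]
opening: 0.0076
```

```bash
python3 -m handwheel '[[0.0005,-0.0009,0,0,0,0],[0.0005,-0.0009,0,0,0,0]]';python3 -m handwheel '[[0.0003,-0.0005,0,0,0,0],[0.0003,-0.0005,0,0,0,0]]';python3 -m handwheel '[[0.0003,-0.0005,0,0,0,0],[0.0003,-0.0005,0,0,0,0]]'
```

```text
clock: 11.68
tool_pos: [0.613, -0.1217, 0.1249]
orientation: [179.9, 0.0, -57.7]
force: [-3.7, -0.6, 1.0]
opening: 0.0078
clock: 11.92
tool_pos: [0.6133, -0.1217, 0.1249]
orientation: [179.9, 0.0, -57.7]
force: [-4.8, -1.1, 0.5]
opening: 0.0078
clock: 12.18
tool_pos: [0.6134, -0.1218, 0.1248]
orientation: [179.9, 0.1, -57.7]
force: [-6.4, -0.4, 3.0]
opening: 0.0078
```

Contact is at x=0.6133 with about 6 N, exactly the predicted home position. A quick visual check.

```bash
python3 - <<'E'
from h import *
snap('wrist','w8.png');snap('scene','s8.png');o=ctrl.get_obs();print(o['tool_pos'].round(4),o['force'].round(1),o['moment'].round(2),o['joint_pos'].round(1))
b=cv2.imread('pics/w8.png');c=cv2.imread('pics/s8.png')
cv2.imwrite('pics/z12.png',np.hstack([cv2.resize(b[150:235,200:300],(400,340),interpolation=2),cv2.resize(c[130:215,150:250],(400,340),interpolation=2)]))
E
```

```text
[ 0.6135 -0.1218  0.1248] [-6.3  0.1  2.4] [-0.04  2.44  0.1 ] [  6.6  21.6 -14.4  -0.  -54.2  25.7]
```

View pics/z12.png

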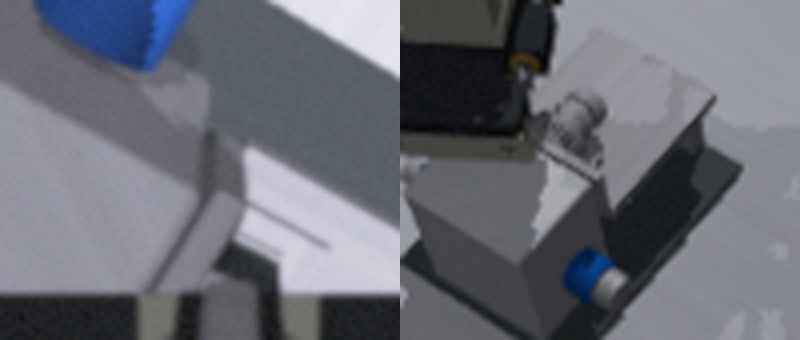

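The band is home around the stub with its housing on the right; the stub tip pokes out in the scene view at (195,157). I'll start turning clockwise, feeling Mz.

```bash
cat > rd.py <<'E'
from plant import ctrl
import numpy as np
L=[ctrl.get_obs()]
for i in range(3): ctrl.snapshot('wrist');L.append(ctrl.get_obs())
o=L[-1]
print('turning Mz',L[0]['moment'].round(3),'rest Mz',[round(x['moment'][2],3) for x in L[1:]],'F',np.mean([x['force'] for x in L],0).round(1),'pos',np.mean([x['tool_pos'] for x in L],0).round(4),'yaw',o['orientation'][2].round(1),'t',o['clock'],'op',round(o['opening'],4))
E
python3 rd.py; python3 -m handwheel '[[0,0,0,0,0,0.05],[0,0,0,0,0,0.12],[0,0,0,0,0,0.19],[0,0,0,0,0,0.26]]' >/dev/null; python3 rd.py
```

```text
turning Mz [-0.04   2.443  0.098] rest Mz [np.float64(0.11), np.float64(0.109), np.float64(0.061)] F [-6.6 -0.2  2.2] pos [ 0.6134 -0.1218  0.1248] yaw -57.7 t 12.425 op 0.0078
turning Mz [-0.004  2.586  0.161] rest Mz [np.float64(0.08), np.float64(0.133), np.float64(0.163)] F [-6.7 -0.5  2.4] pos [ 0.6133 -0.1218  0.1247] yaw -72.6 t 13.075 op 0.0079
```

```bash
for i in 1; do python3 -m handwheel '[[0,0,0,0,0,0.08],[0,0,0,0,0,0.16],[0,0,0,0,0,0.24],[0,0,0,0,0,0.32]]' >/dev/null; python3 rd.py; done;  python3 -m handwheel '[[0,0,0,0,0,0.08],[0,0,0,0,0,0.16],[0,0,0,0,0,0.24],[0,0,0,0,0,0.32]]' >/dev/null; python3 rd.py
```

```text
turning Mz [-0.029  2.558  0.143] rest Mz [np.float64(0.113), np.float64(0.162), np.float64(0.175)] F [-6.9 -0.7  2. ] pos [ 0.6133 -0.1218  0.1248] yaw -91.0 t 13.725 op 0.0082
turning Mz [-0.794  2.456  0.249] rest Mz [np.float64(0.175), np.float64(0.149), np.float64(0.112)] F [-6.  -2.4  2.7] pos [ 0.6133 -0.1221  0.1248] yaw -109.3 t 14.375 op 0.0077
```

Fy shows a sideways pull (-2.4 N): the shoe is starting to touch. I'll give way toward -y, about 5 mm/rad, in smaller turns.

```bash
python3 -m handwheel '[[0.0004,-0.0001,0,0,0,0.05],[0.0007,-0.0002,0,0,0,0.1],[0.0009,-0.0003,0,0,0,0.15]]' >/dev/null; python3 rd.py
```

```text
turning Mz [-0.575  2.432  0.202] rest Mz [np.float64(0.161), np.float64(0.176), np.float64(0.146)] F [-6.5 -2.2  2.2] pos [ 0.6133 -0.123   0.1248] yaw -117.9 t 14.9 op 0.0076
```

```bash
python3 -m handwheel '[[0.0003,-0.0002,0,0,0,0.05],[0.0006,-0.0003,0,0,0,0.1],[0.0008,-0.0004,0,0,0,0.15]]' >/dev/null; python3 rd.py;  python3 -m handwheel '[[0.0003,-0.0002,0,0,0,0.05],[0.0005,-0.0003,0,0,0,0.1],[0.0006,-0.0004,0,0,0,0.15]]' >/dev/null; python3 rd.py
```

```text
turning Mz [-0.54   2.411  0.202] rest Mz [np.float64(0.154), np.float64(0.177), np.float64(0.113)] F [-6.1 -2.1  1.7] pos [ 0.6133 -0.1239  0.1248] yaw -126.5 t 15.425 op 0.0077
turning Mz [-0.278  2.368  0.16 ] rest Mz [np.float64(0.126), np.float64(0.178), np.float64(0.127)] F [-6.5 -1.6  1.7] pos [ 0.6133 -0.1245  0.1247] yaw -135.1 t 15.95 op 0.0078
```

```bash
python3 -m handwheel '[[0,0,0,0,0,0.05],[0,0,0,0,0,0.1],[0,0,0,0,0,0.15]]' >/dev/null; python3 rd.py
```

```text
turning Mz [-0.477  2.378  0.19 ] rest Mz [np.float64(0.183), np.float64(0.213), np.float64(0.151)] F [-6.2 -1.2  1.9] pos [ 0.6133 -0.1245  0.1248] yaw -143.7 t 16.475 op 0.0078
```

```bash
sed -i 's/range(3)/range(6)/' rd.py; sed -i "s/'F',/'mean',round(float(np.mean([x['moment'][2] for x in L[2:]])),3),'F',/" rd.py; python3 -m handwheel '[[0,0,0,0,0,0.05],[0,0,0,0,0,0.1],[0,0,0,0,0,0.15]]' ; python3 rd.py
```

```text
clock: 16.85
tool_pos: [0.6132, -0.1246, 0.1248]
orientation: [180.0, -0.2, -152.3]
force: [-7.0, -2.4, 1.8]
opening: 0.0076
turning Mz [-0.559  2.371  0.248] rest Mz [np.float64(0.182), np.float64(0.176), np.float64(0.227), np.float64(0.192), np.float64(0.129), np.float64(0.142)] mean 0.173 F [-6.4 -1.9  1.8] pos [ 0.6133 -0.1246  0.1248] yaw -152.2 t 17.15 op 0.0074
```

```bash
python3 -m handwheel '[[0,0,0,0,0,0.05],[0,0,0,0,0,0.1],[0,0,0,0,0,0.15]]'>/dev/null ; python3 rd.py
```

```text
turning Mz [-0.605  2.437  0.287] rest Mz [np.float64(0.234), np.float64(0.215), np.float64(0.213), np.float64(0.205), np.float64(0.233), np.float64(0.184)] mean 0.21 F [-6.4 -1.8  1.9] pos [ 0.6132 -0.1246  0.1248] yaw -160.8 t 17.825 op 0.0084
```

```bash
python3 -m handwheel '[[0.0006,-0.0002,0,0,0,0],[0.0006,-0.0002,0,0,0,0]]'>/dev/null ; sed -i 's/range(6)/range(10)/' rd.py; python3 rd.py
```

```text
turning Mz [-0.198  1.872  0.199] rest Mz [np.float64(0.215), np.float64(0.169), np.float64(0.185), np.float64(0.216), np.float64(0.18), np.float64(0.177), np.float64(0.19), np.float64(0.196), np.float64(0.176), np.float64(0.172)] mean 0.185 F [-5.5 -0.9  1.2] pos [ 0.6131 -0.1247  0.1247] yaw -160.8 t 18.575 op 0.0077
```

Rest torque averages 0.187 (snug band). The geometric estimate is nearer the low side, so I'll add a small 0.09 rad and re-read.

```bash
python3 -m handwheel '[[0,0,0,0,0,0.03],[0,0,0,0,0,0.06],[0,0,0,0,0,0.09]]' ; python3 rd.py
```

```text
clock: 18.95
tool_pos: [0.6131, -0.1248, 0.1247]
orientation: [180.0, -0.1, -166.0]
force: [-5.0, 0.1, 1.0]
opening: 0.0077
turning Mz [-0.186  2.007  0.2  ] rest Mz [np.float64(0.281), np.float64(0.217), np.float64(0.25), np.float64(0.193), np.float64(0.226), np.float64(0.235), np.float64(0.2), np.float64(0.241), np.float64(0.2), np.float64(0.194)] mean 0.217 F [-5.6 -0.7  0.9] pos [ 0.6131 -0.1247  0.1247] yaw -166.0 t 19.45 op 0.0079
```

Rest settles around 0.20 and the trend (0.13/rad from onset at about 1.33 rad) fits the snug window. I'll ease off the push, release and rise.

```bash
python3 -m handwheel '[[0.0006,0.0002,0,0,0,0],[0.0011,0.0003,-0.0003,0,0,0],[0.0011,0.0003,-0.0003,0,0,0]]'; python3 rd.py; python3 -m handwheel '[[0,0,0,0,0,0],[0,0,0,0,0,0],[0,0,0,0,0,0],[0,0,0,0,0,0],[0,0,0,0,0,0],[0,0,0,0,0,0]]' 0
```

```text
clock: 19.82
tool_pos: [0.6128, -0.1245, 0.125]
orientation: [180.0, -0.0, -166.0]
force: [-2.9, -1.3, -2.9]
opening: 0.0076
turning Mz [-0.523  1.238  0.2  ] rest Mz [np.float64(0.207), np.float64(0.125), np.float64(0.15), np.float64(0.198), np.float64(0.175), np.float64(0.221), np.float64(0.173), np.float64(0.251), np.float64(0.182), np.float64(0.178)] mean 0.184 F [-3.6 -1.6 -3.1] pos [ 0.6128 -0.1245  0.125 ] yaw -166.0 t 20.325 op 0.0079
clock: 21.08
tool_pos: [0.6131, -0.1245, 0.1253]
orientation: [-180.0, 0.0, -166.0]
force: [-0.5, 0.5, -0.7]
opening: 0.0438
```

```bash
python3 -m handwheel '[[0,0,-0.01,0,0,0],[0,0,-0.03,0,0,0],[0,0,-0.06,0,0,0],[0,0,-0.1,0,0,0],[0.02,0,-0.13,0,0,0],[0.05,0,-0.14,0,0,0],[0.09,0,-0.14,0,0,0],[0.1,0,-0.14,0,0,0]]'; python3 - <<'E'
from h import *
snap('scene','s9.png');snap('wrist','w9.png')
c=cv2.imread('pics/s9.png')
cv2.imwrite('pics/z13.png',cv2.resize(c[110:220,140:250],(600,600),interpolation=2))
E
```

```text
clock: 22.08
tool_pos: [0.5144, -0.1491, 0.2667]
orientation: [-180.0, 0.1, -166.0]
force: [1.0, 0.2, -0.3]
opening: 0.0438
```

View pics/z13.png

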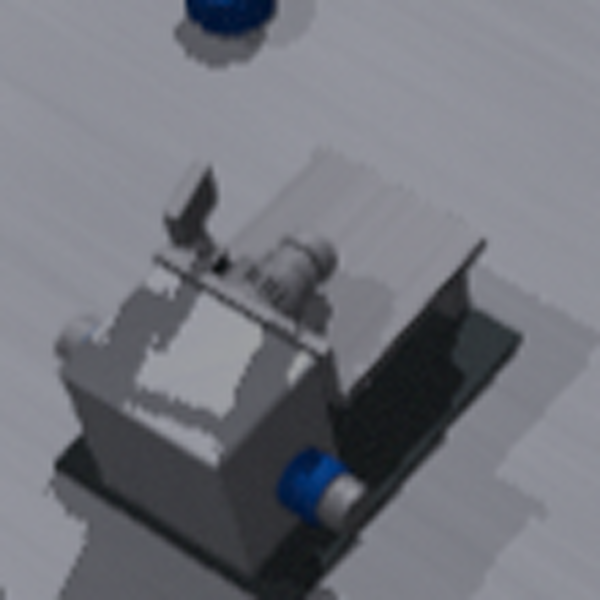

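View pics/w9.png

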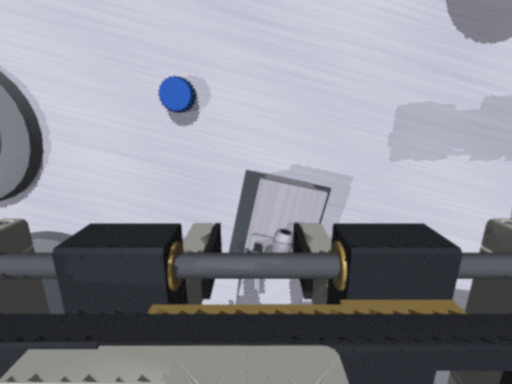

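```bash
python3 -m handwheel '[[-0.02,0,0,0,0,0],[-0.045,0,0,0,0,0],[-0.07,0,0,0,0,0],[-0.095,0,0,0,0,0],[-0.115,0,0,0,0,0],[-0.13,-0.01,0,0,0,0],[-0.13,-0.01,0,0,0,0],[-0.13,-0.01,0,0,0,0]]'; python3 - <<'E'
from h import *
snap('wrist','w10.png')
cv2.imwrite('pics/z14.png',cv2.resize(cv2.imread('pics/w10.png')[40:230,150:380],(800,661),interpolation=2)[:600])
E
```

```text
clock: 23.18
tool_pos: [0.6451, -0.1265, 0.2644]
orientation: [180.0, -0.1, -166.0]
force: [-0.3, -1.0, 0.7]
opening: 0.0438
```

View pics/z14.png

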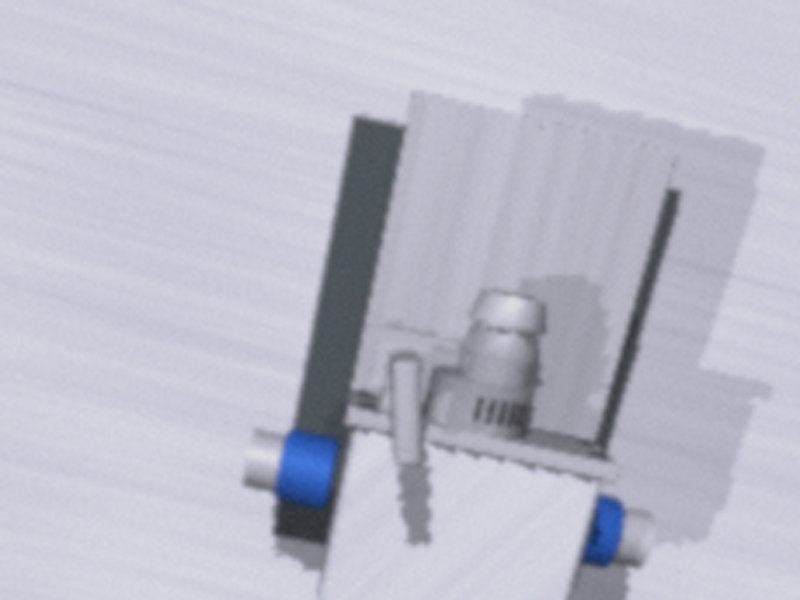

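```bash
python3 - <<'E'
from h import *
w=load('w10.npz');k=800/230
c=cv2.cvtColor(w['img'],6)[125:170,245:305]
cv2.imwrite('pics/z15.png',cv2.resize(cv2.createCLAHE(3,(2,2)).apply(c),(800,600),interpolation=cv2.INTER_CUBIC))
q=lambda x,y:(150+x/k,40+y/k)
print([onz(w,*q(*a),.064).round(4) for a in((388,325),(463,340))],[onz(w,*q(*a),.098).round(4) for a in((348,408),(615,460))],[onz(w,*q(*a),.06).round(4) for a in((412,92),(360,385))])
print(ctrl.get_obs()['clock'])
E
```

```text
[array([ 0.5964, -0.132 ,  0.064 ]), array([ 0.595 , -0.1055,  0.064 ])] [array([ 0.6222, -0.1391,  0.098 ]), array([ 0.6177, -0.0515,  0.098 ])] [array([ 0.5221, -0.1427,  0.06  ]), array([ 0.6193, -0.1363,  0.06  ])]
23.225
```

View pics/z15.png

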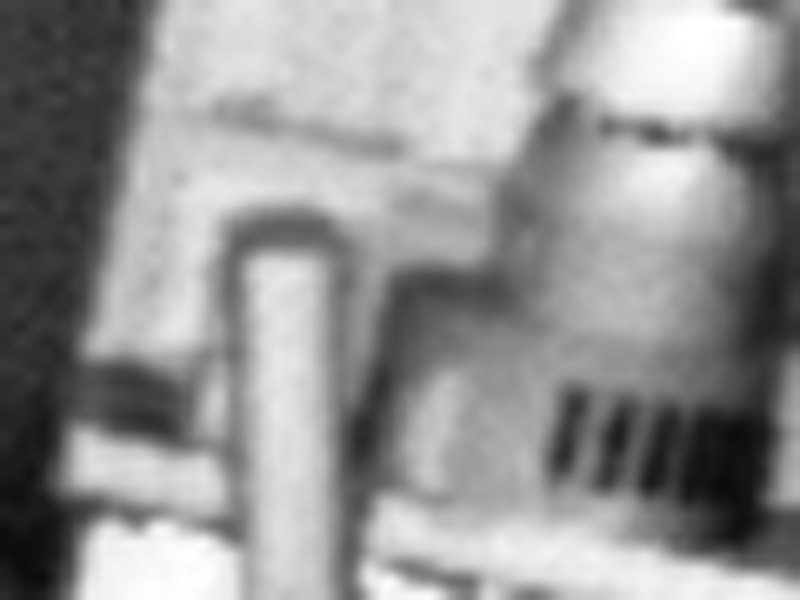

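The close view shows the lug edge parallel to the face and about 24 mm in front of it, so the band is home and square, with its housing on the right (-y). The bystanders are untouched, so I'm handing in.

```bash
python3 -c "
from plant import ctrl
print(ctrl.close_job())"
```

```text
the job is handed in; nothing more can be done
None
```

The middle-sized band is on the stub, home against the manifold's face with its screw housing on the right. I gripped it by its key, slid it home with about 6 N of push, and turned the screw about 1.9 rad clockwise in a single grip, letting the hand give way about 3 mm sideways. I then let go and handed the job in at about 23 s.

**Position:** in the last wrist picture the lug's back edge is about 24 mm from the face and parallel to it, as it should be when home. I saw nothing disturbed, though I did not measure the cap, bottle and screwdriver again.

**Tightness:** the rest torque rose from about 0.14 running free to about 0.18–0.22, easing to 0.18 just before release (snug is 0.17–0.20). The turning readings went from about 0.15 to between 0.20 and 0.29. Single torque readings scatter by about 0.03 N m, so a few fell outside the snug range. By geometry I estimate the grip at about 34 N, but I could not measure it directly.

**What disagreed with the brief:**
- At the start the key stood about 60° from the band's x axis, not within 0.3 rad as stated. The band's size matched, so I turned the grip to suit.
- Sideways pull from the shoe was first felt at about 0.9 rad of turning, the low end of the stated range.

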